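Set the cutting guide to two gauge pins and lock it

ROBOT

A 6-joint arm with a two-finger parallel gripper is mounted at the origin on a cart in front of the work surface, level with it; the furniture and walls round the work are solid. World frame = base frame: x ahead of the robot, y to its left, z up, the work surface at z = 0. Lengths are in m, angles in rad, forces in N, time in s.
With the tool pointing down it reaches from about 0.4 to 0.825 m from the base axis. Payload 7 kg.
Tool frame: the origin (TCP) lies midway between the tips of the shut fingers; the grasp point (between the pads) lies 19 mm behind it; z points along the fingers, y is the line along which they close (so a half turn about z gives the same grasp; the last joint's range is limited). The gripper opens to 88 mm and grips with 3 to 60 N. Pads are 19 mm wide; open, the fingers measure 130 mm over their backs; the gripper's body (78 mm by 193 mm) begins 47 mm behind the grasp point.
Start: joints at [-1.009, 0.359, 0.012, 0, -1.224, -0.288], TCP at [0.182, -0.65, 0.227] pointing down, gripper open.
Joint ranges: [-3.07, 3.07], [-1.43, 2.12], [-1.02, 1.25], [-3.03, 1.67], [-3.05, -0], [-3.03, 3.03]. Speed limits (rad/s): [2.39, 2.39, 3.01, 3.14, 3.14, 3.14].

INTERFACE

Orientations are given as [roll, pitch, yaw] about the fixed x, y, z axes, in that order (R = Rz(yaw) Ry(pitch) Rx(roll)).
In Python, from station import arm, grab_frame, camera_params, spot_in gives the robot as it stands.
- The arm moves only by the shell command python3 -m jog 'ROWS' [FORCE]. ROWS is JSON, a list that holds one entry, the list of rows, each a list of 7 numbers: the shift along the tool's x, y, z in mm, then the turn, a rotation vector about the tool's x, y, z in rad, then the finger opening in mm, from 0 to 87.6. In form: [[[x, y, z, wx, wy, wz, fingers], ...]]. A call has 1 to 20 rows; each row is the pose to reach, as a shift and turn from the pose commanded when the call began, along the tool's axes at that moment; what a row does not reach only later rows make up. A row lasts 1/8 s, in which the tool goes at most 62.5 mm and 10.7 degrees, less where a joint would pass 70% of its speed; a pose out of reach is approached as far as the arm can. A call with a gripper value outside its range is refused whole. The fingers move at their own pace and stop on an object; FORCE is the grip in N (left out, the last holds). Time passes only in rows, so rows that repeat a pose let the fingers close. It gives the time, the measured TCP pose, the force, the opening and the grip force at its end, in the units of the state.
- arm.get_state(): the state, without advancing time (a new reading comes with each control period).
- grab_frame(name): name is "side" or "top" or "wrist"; returns (picture, depth): 384x512x3 uint8, blue, green, red; 384x512 float32, m along the optical axis (not along the pixel's ray), 0 where there is no reading.
- camera_params(name): a dict with "mtx" (3x3 intrinsics, pixels), "k1" (the pictures are not rectified: a ray, as slopes to the right and down, at radius r is drawn at 1 + k1 r^2 times it, then the intrinsics apply), "R" (3x3) and "t" (3): a world point X has camera coordinates R X + t. Camera axes: x right, y down, z forward; pixel columns grow to the right and rows downward; lengths in m; the calibration is good to about 2 mm. A picture is of the moment at which its call begins: read the wrist's pose just before it. camera_params takes no time and is no camera call; for the wrist camera it gives the pose at the moment of the call.
- arm.job_done(): hands the job in; it is judged then, once.
Trained networks look in the newest picture that a camera, given by its name, has taken for a name from the list of things; names that differ only in an ending like _2 or _b are one class to them, and where a whole thing is asked for, a point or a joint stands for the part that bears it (a point fixed in the world has none). Each returns a list of dicts, best first, with "confidence" (0 to 1); they miss things now and then, are a little off and sometimes report something else, mostly with a low value. They report only what shows in the picture. A call takes as long as a camera call. They do not tell look-alikes from the thing itself.
- spot_in(query, camera): "uv" ([column, row] in pixels, amid what is visible of it).
The state is a dict: "t": time; "q": joint angles; "qd": joint speeds; "joint_efforts": joint torques, N m; "eef_pos": TCP position; "ee_rot": TCP orientation; "force": force on the tool from outside, world axes, zero at the start; "moment": the same for the moment, N m; "width": finger opening in m; "gripper_force": force on a finger pad.
Only numpy, scipy, OpenCV 4.12 (cv2) and the standard library are available. Lean on these libraries where they do the work, as an engineer would, in place of code of your own. Each camera call takes 0.05 s, during which the arm holds its last target. There are 200 camera calls.

TASK

First pick the small yellow box off the sloping cutting board and set it down flat on the bench. Then slide the aluminium straightedge up the board, keeping it flat on the board, until its upper edge touches both brass gauge pins at once and let go of it; then flip the red cam lever over its high point until it snaps closed and the rubber foot clamps the straightedge, still touching both pins. Leave the bottle, the can and the jar where they stand.

Things in the scene. Friction and masses are not known exactly. Their poses are not given: they have to be found in the camera images.
- board_mid (a point): Middle of the face of a fixed sloping cutting board, grey gridded mat on plywood, 300 mm (x axis, up the slope, away from the robot) x 400 mm (y axis, to the left), 14 mm thick below the face; z points off the face. It slopes 0.40 rad (23 degrees): its middle is 88 mm above the bench, lower edge 30 mm, upper edge 146 mm. It stands in another place and turn each time.
- clamp_pivot (a point): Pivot of the cam lever, on the steel clamp fixed at the board's left end, axes as the board's: at board x +70, y +176, z +36 mm. Clamp: base plate x +32 to +108, y +159 to +193, 6 mm thick; cheeks up to z 47 mm; an arm reaches right to y +102 at x +59 to +81, its underside 34 mm off the face, and holds the rubber foot.
- pin_left_base (a point): Left brass gauge pin with a red band, a fixed upright cylinder 14 mm in diameter, 27 mm tall, standing square on the board's face; this point is the centre of its foot on the face, axes parallel to the board's. On the upper half of the board; the place differs each time.
- pin_right_base (a point): Right brass gauge pin, the same as the left one, about 130 mm to its right (board -y).
- guide_grip (a point): Loose straightedge: aluminium strip 36 (its x) x 290 (its y) x 6 mm, about 0.22 kg, with an upright orange grip fin at its middle, 12 (x) x 60 (y) mm, top 46 mm above the strip's underside. This point: in the fin's middle, 28 mm above the underside; x points up the slope to the working edge, z off the board. Starts low on the board, flat, turned a little; friction holds it.
- guide_edge (a point): Middle of the straightedge's upper working edge (18 mm in +x from its middle, 3 mm above its underside), axes as the straightedge's. Touching a pin means that the pin's centre lies 7 mm beyond this edge.
- fuse_mid (a point): Centre of a loose small yellow cardboard box with a black and white top, 40 (its x) x 55 (its y) x 18 mm (its z), lying flat on the board between the straightedge and the pins, turned any small way; held by friction. The free bench top for it lies right of the board, x 0.48 to 0.66, y down to -0.44 (less near the front edge), shared with the three bystanders.
- cam_lever (a joint): Angle of the red cam lever, rad: 0 open (leaning 0.52 rad down the slope from the board's normal), 0.9 at the high point, 1.92 closed (leaning 1.40 rad up the slope). It turns about a line parallel to the board's y through the pivot. A spring presses it open below 0.9 (0.3 N m at 0, some 5 N at the handle) and snaps it closed beyond.
- lever_grip (a point): Point on the axis of the red lever handle, 65 mm from the pivot; the handle is a round bar 18 mm thick whose end lies 89 mm from the pivot.
- foot_face (a point): Centre of the underside of the clamp's rubber foot, 20 mm across. At board x +70, y +117 mm; with the lever open it hangs 12.5 mm off the board's face, and it comes down as the lever closes, on to the straightedge strip below it.
- ipa_bottle_mid (a point): Centre of a white bottle with a blue cap, 58 mm across, 125 mm tall, standing on the bench to the right of the board. Bystander.
- flux_can_mid (a point): Centre of a blue can with a grey lid, 48 mm across, 52 mm tall, standing on the bench to the right of the board. Bystander.
- thinner_jar_mid (a point): Centre of a dark jar with a yellow band, 44 mm across, 60 mm tall, standing on the bench to the right of the board. Bystander.
Mind the look-alikes: they are no part of the job. Of the things that look like the part that bears fuse_mid, the smallest one is meant.

How it is judged:
On the way, in this order (a step that is already met when the one before it is completed fails the run):
1. the yellow box lies flat and released on the bench (height (world z) of fuse_mid between 0.004 and 0.016 m and angle between fuse_mid's own z axis and vertical below 0.12 rad and linear speed of fuse_box below 0.03 m/s and contact force between the fingers and fuse_box below 0.1 N), for 0.2 s.
2. the straightedge touches both pins, flat on the board, let go, with the lever still open (x of pin_left_base in the frame of guide_edge between 0.005 and 0.0087 m and x of pin_right_base in the frame of guide_edge between 0.005 and 0.0087 m and z of guide_edge in the frame of board_mid between 0.0005 and 0.0065 m and y of pin_left_base in the frame of guide_edge between -0.145 and 0.145 m and y of pin_right_base in the frame of guide_edge between -0.145 and 0.145 m and linear speed of guide below 0.01 m/s and value of joint cam_lever below 0.5 rad and contact force between the fingers and guide below 0.1 N), for 0.2 s.
3. the lever is snapped closed and the foot presses on the straightedge (value of joint cam_lever above 1.8 rad and contact force between cam_foot and guide above 1.5 N), for 0.2 s.
At the end, for the whole second after the job is handed in: The straightedge lies flat on the board and at rest with its upper edge within 1.7 mm of both pins, the cam lever is past 1.8 rad with the foot pressing on the straightedge, and the yellow box lies flat, still and released on the bench (all of step 1 and all of step 3 and x of pin_left_base in the frame of guide_edge between 0.005 and 0.0087 m and x of pin_right_base in the frame of guide_edge between 0.005 and 0.0087 m and z of guide_edge in the frame of board_mid between 0.0005 and 0.0065 m and y of pin_left_base in the frame of guide_edge between -0.145 and 0.145 m and y of pin_right_base in the frame of guide_edge between -0.145 and 0.145 m and linear speed of guide below 0.01 m/s); the robot touches nothing.
It fails at once if the straightedge lifted more than 20 mm off the board (z of guide_edge in the frame of board_mid above 0.023 m).
It fails at once if the yellow box dropped or flung (over 0.9 m/s while not held) (linear speed of fuse_box above 0.9 m/s and contact force between the fingers and fuse_box below 0.05 N).
It fails at once if the white bottle pushed more than 25 mm or tipped (distance of ipa_bottle_mid from where it was at the start of the episode above 0.025 m or angle between ipa_bottle_mid's own z axis and vertical above 0.5 rad).
It fails at once if the blue can pushed more than 25 mm or tipped (distance of flux_can_mid from where it was at the start of the episode above 0.025 m or angle between flux_can_mid's own z axis and vertical above 0.5 rad).
It fails at once if the dark jar pushed more than 25 mm or tipped (distance of thinner_jar_mid from where it was at the start of the episode above 0.025 m or angle between thinner_jar_mid's own z axis and vertical above 0.5 rad).
It also fails if it takes over 67 s, if anything falls off the work surface, if the arm or the gripper's body presses on something with over 40 N, if the wrist force passes 120 N, or if a joint passes its speed limit or range.

## Working session

There is one attempt and no reset: what is moved stays moved. The work goes in short steps, Python scripts to look and compute and a shell command to move; the robot and the scene stay as the last step left them, time stands still between calls to the robot, and variables do not carry over. Pictures are saved under pics/ and viewed, at most 10 in all, crops included, and the job is handed in when it is done.

```bash
mkdir -p pics; ls; cat > h.py <<'E'
import numpy as np, cv2
from scipy.spatial.transform import Rotation as Ro
from station import arm, grab_frame, camera_params, spot_in
np.set_printoptions(precision=4,suppress=True)
def ray(uv,P):
    K=P["mtx"];d=np.array([(uv[0]-K[0][2])/K[0][0],(uv[1]-K[1][2])/K[1][1]]);s=d.copy()
    for _ in range(20): s=d/(1+P["k1"]*(s@s))
    return np.array([s[0],s[1],1])
def world(uv,z,P): # z depth
    return np.array(P["R"]).T@(ray(uv,P)*z-np.array(P["t"]))
def onplane(uv,P,p0,n):
    R=np.array(P["R"]);o=-R.T@np.array(P["t"]);d=R.T@ray(uv,P)
    return o+d*((p0-o)@n)/(d@n)
def proj(X,P):
    c=np.array(P["R"])@X+np.array(P["t"]);s=c[:2]/c[2];s=s*(1+P["k1"]*(s@s));K=np.array(P["mtx"])
    return (K@np.array([s[0],s[1],1]))[:2]
def cloud(dep,P):
    K=np.array(P["mtx"]);h,w=dep.shape
    u,v=np.meshgrid(np.arange(w),np.arange(h));d=np.stack([(u-K[0,2])/K[0,0],(v-K[1,2])/K[1,1]],-1);s=d.copy()
    for _ in range(20): s=d/(1+P["k1"]*(s**2).sum(-1,keepdims=True))
    c=np.concatenate([s*dep[...,None],dep[...,None]],-1)
    return (c-np.array(P["t"]))@np.array(P["R"])
E
python3 - <<'E'
from h import *
for n in("side","top"):
    im,d=grab_frame(n);cv2.imwrite(f"pics/{n}0.png",cv2.resize(im,(800,600)) );np.save(n+"0.npy",d);cv2.imwrite(f"{n}raw.png",im)
    P=camera_params(n);print(n,-np.array(P["R"]).T@np.array(P["t"]),P["k1"],P["mtx"][0][0])
    for q in ["fuse_mid","guide_grip","cam_lever","pin_left_base","ipa_bottle_mid","flux_can_mid","thinner_jar_mid","foot_face","clamp_pivot"]:
        r=spot_in(q,n)
        print(q,[(np.round(x["uv"]),round(x["confidence"],2),np.round(world(x["uv"],d[int(x["uv"][1]),int(x["uv"][0])],P),3)) for x in r[:4]])
print(arm.get_state()["ee_rot"],arm.get_state()["t"])
E
```

```text
pics
side [ 0.5044 -1.0903  0.9723] -0.13946005019733532 455.3677149538175
fuse_mid [(array([207., 190.]), 0.88, array([0.379, 0.008, 0.022])), (array([294., 164.]), 0.79, array([0.651, 0.001, 0.118])), (array([196., 161.]), 0.77, array([0.335, 0.159, 0.024])), (array([266., 193.]), 0.34, array([ 0.56 , -0.076,  0.073]))]
guide_grip [(array([266., 196.]), 0.75, array([ 0.561, -0.076,  0.063]))]
cam_lever [(array([278., 120.]), 0.49, array([0.613, 0.162, 0.175]))]
pin_left_base []
ipa_bottle_mid [(array([303., 275.]), 0.89, array([ 0.633, -0.401,  0.091]))]
flux_can_mid [(array([283., 315.]), 0.84, array([ 0.578, -0.488,  0.053]))]
thinner_jar_mid [(array([244., 266.]), 0.78, array([ 0.49 , -0.333,  0.051]))]
foot_face []
clamp_pivot [(array([295., 185.]), 0.72, array([ 0.648, -0.061,  0.09 ])), (array([281., 316.]), 0.21, array([ 0.574, -0.489,  0.051]))]
top [ 0.3794 -0.1425  1.2671] -0.13287993752551594 403.31398025107325
fuse_mid [(array([144., 268.]), 0.88, array([0.337, 0.179, 0.02 ])), (array([190., 161.]), 0.5, array([0.646, 0.021, 0.118]))]
guide_grip []
cam_lever [(array([132., 170.]), 0.48, array([0.609, 0.174, 0.182]))]
pin_left_base [(array([350., 187.]), 0.67, array([ 0.379, -0.142,  1.267])), (array([305., 214.]), 0.28, array([ 0.489, -0.316,  0.063]))]
ipa_bottle_mid []
flux_can_mid [(array([350., 186.]), 0.63, array([ 0.576, -0.461,  0.045]))]
thinner_jar_mid [(array([307., 211.]), 0.45, array([ 0.498, -0.325,  0.06 ]))]
foot_face []
clamp_pivot [(array([199., 166.]), 0.82, array([ 0.632, -0.004,  0.114]))]
[ 3.1416  0.     -2.8678] 1.0
```

View pics/top0.png

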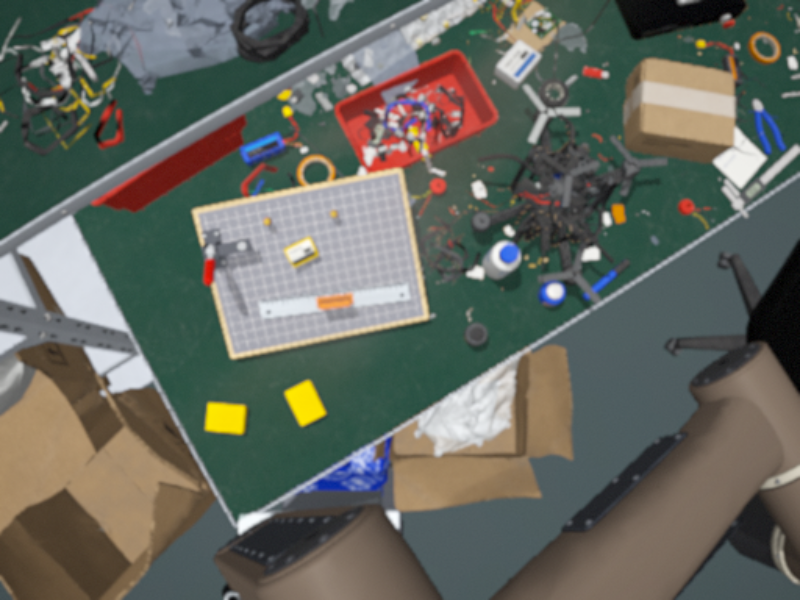

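View pics/side0.png

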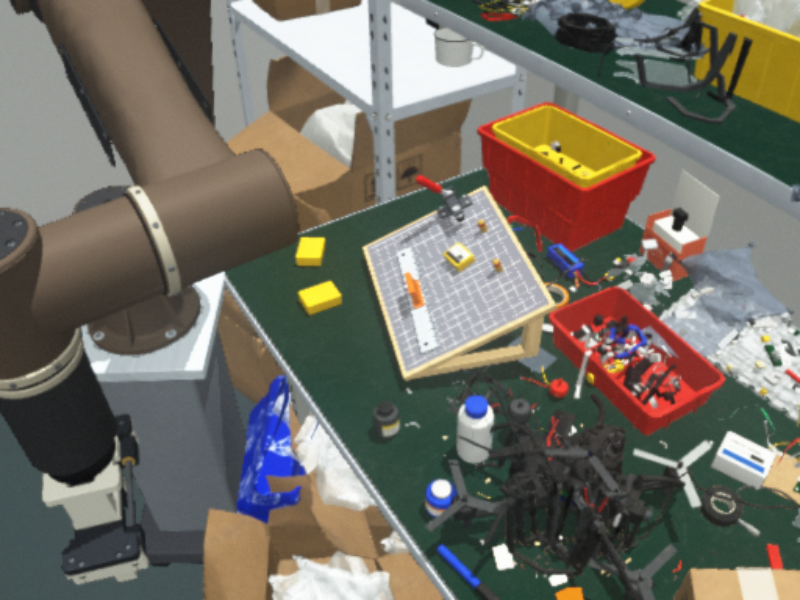

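The top view shows the board with its four corners (193,208), (403,168), (430,320), (230,358) and the fuse box at (300,251). The pins are at (267,222) and (334,214), the guide fin at (335,301), and the red lever at (209,272).

Look-alikes for the box: plain yellow blocks on the bench at top (226,418) and (305,403), and the yellow box with a black and white top on the board at (300,251). By the description I choose the one on the board.

```bash
cat > m.py <<'E'
from h import *
def boardfit(C,mask):
    X=C[mask]
    for _ in range(8):
        c=X.mean(0);n=np.linalg.svd(X-c,full_matrices=False)[2][2];n*=np.sign(n[2]);X=C[mask];r=(X-c)@n;X=X[abs(r)<(.004)]
    return c,n,(( X-c)@n).std()
E
python3 - <<'E'
from m import *
F={}
for n,poly in (("top",[(193,208),(403,168),(430,320),(230,358)]),("side",[(363,247),(485,188),(552,305),(405,375)])):
    im=cv2.imread(n+"raw.png");d=np.load(n+"0.npy");P=camera_params(n);C=cloud(d,P)
    poly=(np.array(poly)*.64).astype(np.int32)
    m=np.zeros(d.shape,np.uint8);cv2.fillConvexPoly(m,poly,1);m=cv2.erode(m,np.ones((7,7)))>0
    c,nn,s=boardfit(C,m&(d>0));
    print(n,c,nn,"slope",np.arccos(nn[2]),"yaw",np.arctan2(-nn[1],-nn[0]),s)
    cs=np.array([onplane(p*1.,P,c,nn) for p in poly]);print(cs, cs.mean(0),np.linalg.norm(cs-np.roll(cs,1,0),axis=1))
    yaw=np.arctan2(-nn[1],-nn[0]);Rb=Ro.from_euler('xyz',[0,-.4,yaw]).as_matrix();mid=cs.mean(0);B=(C-mid)@Rb
    np.save(n+"B.npy",B)
    hsv=cv2.cvtColor(im,cv2.COLOR_BGR2HSV)
    yel=cv2.inRange(hsv,(22,130,120),(34,255,255))>0;org=cv2.inRange(hsv,(5,140,120),(16,255,255))>0
    h=B[...,2];M=cv2.dilate(m.astype(np.uint8),np.ones((9,9)))>0
    k,l,st,ce=cv2.connectedComponentsWithStats((M&(h>.009)&(d>0)).astype(np.uint8))
    for i in range(1,k):
        if st[i,4]>6:
            q=B[l==i];print("comp",ce[i],st[i,4],"mean",np.median(q,0),"min",q.min(0),"max",q.max(0),"yel",yel[l==i].sum(),"org",org[l==i].sum())
E
```

```text
top [ 0.6341 -0.0094  0.0911] [-0.3832 -0.072   0.9209] slope 0.40051203232772176 yaw 0.18562660690047852 0.0019330062999985066
[[ 0.7278  0.2144  0.1476]
 [ 0.7977 -0.1772  0.1461]
 [ 0.526  -0.2295  0.0289]
 [ 0.4553  0.1671  0.0305]] [ 0.6267 -0.0063  0.0883] [0.3004 0.3978 0.3005 0.4029]
comp [212.9091 136.9091] 22 mean [ 0.0906 -0.0566  0.0251] min [ 0.0835 -0.0629  0.0168] max [ 0.0961 -0.0507  0.0293] yel 6 org 0
comp [170.5217 141.6087] 23 mean [0.1015 0.0649 0.0261] min [0.095  0.0588 0.0108] max [0.1074 0.0727 0.0297] yel 5 org 0
comp [141.3939 162.6694] 363 mean [0.0661 0.1642 0.0432] min [0.0209 0.1028 0.0094] max [0.087  0.1897 0.1156] yel 0 org 2
comp [192.5418 161.4143] 251 mean [0.0314 0.0168 0.0181] min [ 0.0048 -0.0123  0.0091] max [0.0562 0.0465 0.0263] yel 43 org 0
comp [213.0783 192.5361] 166 mean [-0.0683 -0.024   0.0393] min [-0.0895 -0.0601  0.009 ] max [-0.0571  0.0119  0.0511] yel 0 org 119
side [ 0.6371 -0.0328  0.091 ] [-0.3822 -0.0721  0.9213] slope 0.39943189610338703 yaw 0.18645435782392844 0.0017897968709330364
[[ 0.4575  0.1593  0.0316]
 [ 0.7252  0.2048  0.1462]
 [ 0.7939 -0.1773  0.1448]
 [ 0.5332 -0.226   0.0329]] [ 0.6275 -0.0098  0.0889] [0.3926 0.2947 0.3882 0.2879]
comp [291.3465 134.0693] 101 mean [0.0695 0.1197 0.0388] min [0.0541 0.1021 0.0091] max [0.0851 0.183  0.0502] yel 0 org 0
comp [307.3478 143.2174] 23 mean [0.1002 0.0631 0.0233] min [0.0945 0.0578 0.0119] max [0.1073 0.0714 0.0273] yel 2 org 6
comp [292.6613 163.2688] 186 mean [0.0323 0.0127 0.0173] min [ 0.007  -0.0155  0.0091] max [0.0582 0.0486 0.0224] yel 60 org 0
comp [317.1786 168.4643] 28 mean [ 0.0907 -0.0611  0.0223] min [ 0.0844 -0.0646  0.0121] max [ 0.0976 -0.0523  0.0299] yel 4 org 8
comp [263.9931 185.1736] 144 mean [-0.072  -0.0377  0.0328] min [-0.0869 -0.0627  0.0091] max [-0.058   0.0085  0.05  ] yel 0 org 107
```

```bash
cat >> m.py <<'E'
YAW=.186; MID=np.array([.627,-.008,.0886]); RB=Ro.from_euler('xyz',[0,-.4,YAW]).as_matrix()
def b2w(p): return MID+RB@np.array(p)
def w2b(p): return (np.array(p)-MID)@RB
def pose():
    s=arm.get_state(); return np.array(s["eef_pos"]),Ro.from_euler('xyz',s["ee_rot"]).as_matrix()
def rel(p,R,label=""):
    p0,R0=pose(); d=R0.T@(np.array(p)-p0)*1000; w=Ro.from_matrix(R0.T@R).as_rotvec()
    print(label,"shift",d.round(1),"rot",w.round(4),"rows>=",max(np.linalg.norm(d)/62.5,np.degrees(np.linalg.norm(w))/10.7).round(1))
def boardR(a): # tool z = -board normal, tool x at angle a from board x in face
    return RB@Ro.from_euler('xyz',[np.pi,0,a]).as_matrix()
def downR(yaw): return Ro.from_euler('xyz',[np.pi,0,yaw]).as_matrix()
E
python3 - <<'E'
from m import *
p,R=pose();P=camera_params("wrist");Rc=np.array(P["R"]);o=-Rc.T@np.array(P["t"])
print("cam in tool",R.T@(o-p),"\n",R.T@Rc.T, P["mtx"][0],arm.get_state()["q"])
P=camera_params("top")
for n,uv,z in (("bottle",(507,250),.125),("can",(552,291),.052),("jar",(477,331),.06)): print(n,onplane(np.array(uv)*.64,P,np.array([0,0,z]),np.array([0,0,1.])))
im=cv2.imread("topraw.png");B=np.load("topB.npy")
m=((abs(B[...,0]-.03)<.045)&(abs(B[...,1]-.016)<.045)&(B[...,2]>.012)).astype(np.uint8)
pts=B[m>0][:,:2].astype(np.float32)*1000
print(cv2.minAreaRect(pts))
for s in(300,):
  rel(b2w([-0.02,0.01,.26]),boardR(np.pi),"hover"); rel(b2w([-0.02,0.01,.26]),boardR(np.pi/2)); rel(b2w([-0.02,0.01,.26]),boardR(-np.pi/2))
x,y,w,h=180,148,28,28
cv2.imwrite("pics/c.png",cv2.resize(im[100:220,115:290],None,fx=4,fy=4,interpolation=2))
E
```

```text
cam in tool [ 0.0703 -0.     -0.1583] 
 [[ 0.0002 -0.9653 -0.2611]
 [ 1.      0.0002  0.0001]
 [-0.0001 -0.2611  0.9653]] [320.5302   0.     251.8779] [-1.0089  0.3586  0.0119 -0.     -1.2241 -0.2881]
bottle [ 0.6409 -0.3711  0.125 ]
can [ 0.5736 -0.4716  0.052 ]
jar [ 0.4967 -0.3182  0.06  ]
((30.940710067749023, 15.710386276245117), (40.406734466552734, 55.010379791259766), 16.058290481567383)
hover shift [-483.2  518.2  -93.7] rot [ 0.0176 -0.3997  0.0866] rows>= 11.4
 shift [-483.2  518.2  -93.7] rot [-0.3034 -0.3313  1.6342] rows>= 11.4
 shift [-483.2  518.2  -93.7] rot [ 0.3235 -0.2963 -1.4616] rows>= 11.4
```

View pics/c.png

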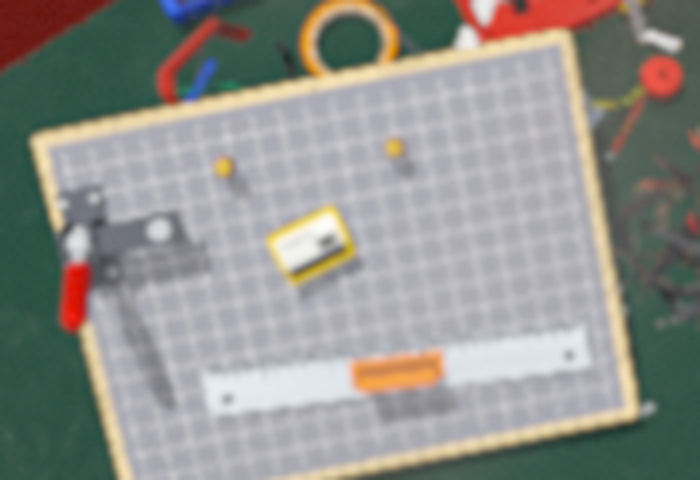

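The crop confirms the choice. The box with the white/black top is at crop (312,245), turned about 16° on the board, and the pins are at (224,167) and (394,148). I'll hover over it for a close look.

```bash
python3 - <<'E'
from m import *
rel(b2w([0.01,0.016,.16]),boardR(np.pi+.28),"hover")
E
```

```text
hover shift [-550.   518.3  -13.3] rot [ 0.0733 -0.3938 -0.1896] rows>= 12.1
```

```bash
python3 -m jog '[[[-180,150,-40,0.02,-0.1,-0.05,87.6],[-180,150,-40,0.02,-0.1,-0.05,87.6],[-180,150,-40,0.02,-0.1,-0.05,87.6],[-180,150,-40,0.02,-0.1,-0.05,87.6],[-550,518,-13,0.0733,-0.3938,-0.19,87.6],[-550,518,-13,0.0733,-0.3938,-0.19,87.6],[-550,518,-13,0.0733,-0.3938,-0.19,87.6],[-550,518,-13,0.0733,-0.3938,-0.19,87.6],[-550,518,-13,0.0733,-0.3938,-0.19,87.6],[-550,518,-13,0.0733,-0.3938,-0.19,87.6],[-550,518,-13,0.0733,-0.3938,-0.19,87.6],[-550,518,-13,0.0733,-0.3938,-0.19,87.6],[-550,518,-13,0.0733,-0.3938,-0.19,87.6],[-550,518,-13,0.0733,-0.3938,-0.19,87.6],[-550,518,-13,0.0733,-0.3938,-0.19,87.6],[-550,518,-13,0.0733,-0.3938,-0.19,87.6]]]' 10
cat > look.py <<'E'
from m import *
import sys
def wl(name):
    P=camera_params("wrist");im,d=grab_frame("wrist");C=cloud(d,P);B=(C-MID)@RB
    np.savez(name+".npz",im=im,d=d,B=B);cv2.imwrite(f"pics/{name}.png",cv2.resize(im,(768,576)));return P,im,d,B
E
python3 - <<'E'
from look import *
P,im,d,B=wl("w1")
h=B[...,2];m=(abs(h)<.006)&(abs(B[...,0])<.13)&(abs(B[...,1])<.17)&(d>0)
A=np.c_[B[m][:,:2],np.ones(m.sum())];print("plane off",np.linalg.lstsq(A,h[m],rcond=None)[0])
k,l,st,ce=cv2.connectedComponentsWithStats(((h>.009)&(h<.06)&(abs(B[...,0])<.14)&(abs(B[...,1])<.19)&(d>.1)).astype(np.uint8))
for i in range(1,k):
    if st[i,4]>30:
        q=B[l==i];t=q[q[:,2]>np.percentile(q[:,2],95)-.004];print(ce[i],st[i,4],"mn",q.min(0),"mx",q.max(0),"top rect",cv2.minAreaRect((t[:,:2]*1000).astype(np.float32)))
print(w2b(pose()[0]),arm.get_state()["q"])
E
```

```text
t: 3.0
eef_pos: [0.5717, -0.0033, 0.2399]
ee_rot: [-3.025, 0.384, -2.654]
force: [-0.1, 0.1, 1.0]
width: 0.0881
gripper_force: 0.0
plane off [-0.0065 -0.0018  0.0004]
[237.611  83.494] 1743 mn [-0.087  -0.0586  0.009 ] mx [-0.0603  0.0137  0.048 ] top rect ((-73.98805236816406, -22.22667694091797), (59.21662902832031, 12.37663459777832), 85.55223083496094)
[249.5383 203.4723] 2257 mn [ 0.0065 -0.0121  0.0091] mx [0.058  0.05   0.0205] top rect ((32.45201110839844, 19.113113403320312), (40.29496765136719, 54.703369140625), 14.916726112365723)
[0.0097 0.0148 0.1602] [ 0.3892 -0.0497 -0.5766  0.1301 -0.6549 -1.5827]
```

View pics/w1.png

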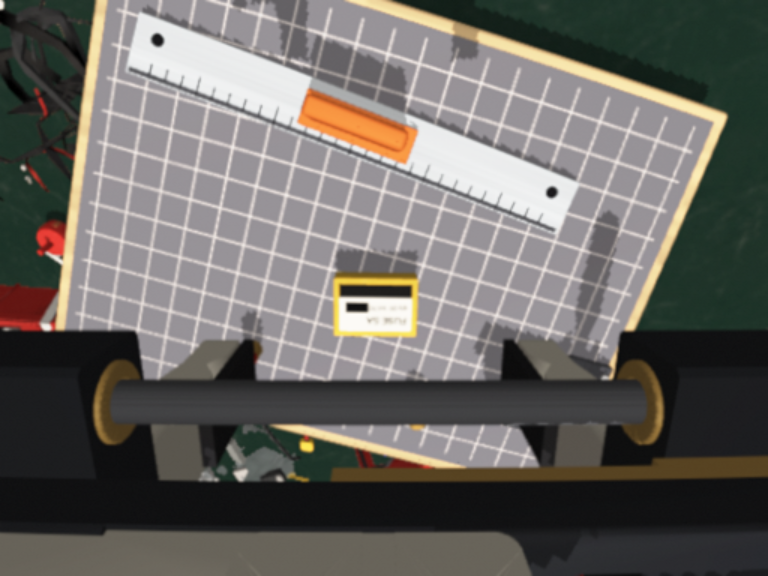

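The wrist view shows the box at (375,305), the fin at (358,126) and the strip ends at (130,70) and (575,190). Everything is consistent with the top camera to about 3 mm, so I'm going for the grasp.

```bash
python3 - <<'E'
from m import *
rel(b2w([0.032,0.0185,.03]),boardR(np.pi+.26),"pre")
rel(b2w([0.032,0.0185,.0025]),boardR(np.pi+.26),"grasp")
E
```

```text
pre shift [-22.4  -2.5 130.2] rot [-0.0005  0.0005  0.0191] rows>= 2.1
grasp shift [-22.4  -2.5 157.7] rot [-0.0005  0.0005  0.0191] rows>= 2.5
```

```bash
python3 -m jog '[[[-22.4,-2.5,60,0,0,0.02,87.6],[-22.4,-2.5,110,0,0,0.02,87.6],[-22.4,-2.5,130,0,0,0.02,87.6],[-22.4,-2.5,140,0,0,0.02,87.6],[-22.4,-2.5,148,0,0,0.02,87.6],[-22.4,-2.5,154,0,0,0.02,87.6],[-22.4,-2.5,157.5,0,0,0.02,87.6],[-22.4,-2.5,157.5,0,0,0.02,87.6],[-22.4,-2.5,157.5,0,0,0.02,50],[-22.4,-2.5,157.5,0,0,0.02,50],[-22.4,-2.5,157.5,0,0,0.02,50],[-22.4,-2.5,157.5,0,0,0.02,50],[-22.4,-2.5,157.5,0,0,0.02,50],[-22.4,-2.5,157.5,0,0,0.02,50]]]' 12
python3 - <<'E'
from m import *
print(w2b(pose()[0]))
rel(b2w([0.032,0.0185,.16]),boardR(np.pi+.26),"lift")
rel([.562,-.305,.15],downR(np.pi),"over")
rel([.562,-.305,.15],downR(-np.pi+.15),"over")
E
```

```text
t: 4.8
eef_pos: [0.6516, 0.0165, 0.1032]
ee_rot: [-3.033, 0.386, -2.674]
force: [-1.2, 0.9, 1.5]
width: 0.0549
gripper_force: 12.0
[0.0322 0.0195 0.0023]
lift shift [   0.4   -0.9 -157.7] rot [0.     0.0001 0.0004] rows>= 2.5
over shift [ 190.8 -259.  -100.6] rot [-0.0149  0.4031  0.4404] rows>= 5.4
over shift [ 190.8 -259.  -100.6] rot [-0.0449  0.399   0.2924] rows>= 5.4
```

```bash
python3 -m jog '[[[0,0,-30,0,0,0,50],[0,0,-80,0,0,0,50],[0,0,-130,0,0,0,50],[0,0,-150,0,0,0,50],[191,-259,-100,-0.015,0.403,0.44,50],[191,-259,-100,-0.015,0.403,0.44,50],[191,-259,-100,-0.015,0.403,0.44,50],[191,-259,-100,-0.015,0.403,0.44,50],[191,-259,-100,-0.015,0.403,0.44,50],[191,-259,-100,-0.015,0.403,0.44,50],[191,-259,-100,-0.015,0.403,0.44,50],[191,-259,-100,-0.015,0.403,0.44,50],[191,-259,-100,-0.015,0.403,0.44,50]]]' 12
python3 - <<'E'
from look import *
P,im,d,B=wl("w2")
C=cloud(d,P);h=C[...,2]
k,l,st,ce=cv2.connectedComponentsWithStats(((h>.012)&(h<.14)&(C[...,1]<-.25)&(d>.2)).astype(np.uint8))
for i in range(1,k):
    if st[i,4]>60:
        q=C[l==i];print(ce[i],st[i,4],"mn",q.min(0),"mx",q.max(0))
near=(abs(C[...,0]-.562)<.07)&(abs(C[...,1]+.305)<.07)&(d>.2);print("bench near",np.percentile(h[near],[2,50,98]))
print(pose()[0],arm.get_state()["gripper_force"],arm.get_state()["width"]); 
E
```

```text
t: 6.42
eef_pos: [0.5626, -0.304, 0.1501]
ee_rot: [-3.141, 0.001, -3.14]
force: [0.8, 0.0, -1.3]
width: 0.0549
gripper_force: 12.0
[235.4862 109.1008] 2390 mn [ 0.4727 -0.3389  0.0405] mx [ 0.5166 -0.296   0.0616]
[ 57.616  202.5527] 3190 mn [ 0.5513 -0.5214  0.012 ] mx [ 0.599  -0.451   0.0709]
[195.6243 299.0291] 378 mn [ 0.6218 -0.3533  0.0637] mx [ 0.6507 -0.3422  0.1046]
bench near [-0.0012  0.0003  0.0598]
[ 0.5626 -0.304   0.1501] 11.998221427202225 0.05499783799664264
```

View pics/w2.png

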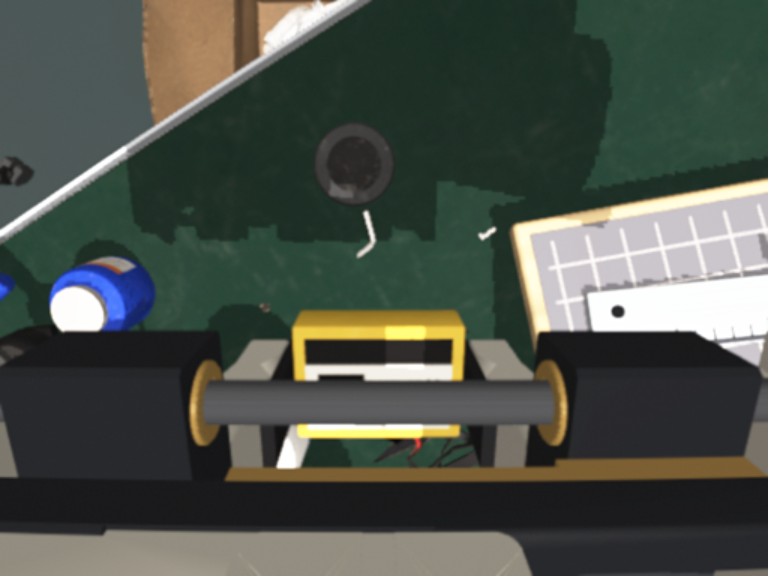

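The box is held square between the fingers at (378,375), with clear bench below it. The jar is at (355,165) and the can at (100,295), both clear of the gripper. Lowering now.

```bash
python3 -m jog '[[[0,0,50,0,0,0,50],[0,0,100,0,0,0,50],[0,0,125,0,0,0,50],[0,0,135,0,0,0,50],[0,0,141,0,0,0,50],[0,0,144,0,0,0,50],[0,0,146,0,0,0,50],[0,0,146.5,0,0,0,50],[0,0,147,0,0,0,50],[0,0,147,0,0,0,50]]]' 12
python3 -c "
from m import *
print(pose()[0],arm.get_state()['force'])"
```

```text
t: 7.72
eef_pos: [0.5622, -0.3053, 0.0029]
ee_rot: [-3.141, 0.001, -3.141]
force: [-0.6, 0.1, 3.9]
width: 0.055
gripper_force: 12.0
[ 0.5622 -0.3053  0.0029] [-0.6002  0.1256  3.8987]
```

```bash
python3 -m jog '[[[0,0,0,0,0,0,60],[0,0,0,0,0,0,72],[0,0,0,0,0,0,72],[0,0,-10,0,0,0,72],[0,0,-40,0,0,0,72],[0,0,-90,0,0,0,72],[0,0,-150,0,0,0,80],[0,0,-180,0,0,0,80],[0,0,-180,0,0,0,80]]]'
python3 - <<'E'
from look import *
P,im,d,B=wl("w3")
C=cloud(d,P);h=C[...,2]
m=(abs(C[...,0]-.562)<.045)&(abs(C[...,1]+.305)<.045)&(h>.009)&(h<.04)
q=C[m];print(m.sum(),np.percentile(h[m],[5,50,95]),cv2.minAreaRect((q[:,:2]*1000).astype(np.float32)))
for x in (np.pi-.078,-np.pi/2-.078,np.pi/2-.078): rel(b2w([-.12,.02,.18]),boardR(x),"hover guide %.2f"%x)
E
```

```text
t: 8.85
eef_pos: [0.5636, -0.3056, 0.1866]
ee_rot: [-3.14, 0.006, -3.141]
force: [0.6, 0.3, -1.0]
width: 0.0797
gripper_force: 0.0
2014 [0.0169 0.0184 0.0197] ((562.041748046875, -305.6092224121094), (39.54647445678711, 55.03373336791992), 0.2307116985321045)
hover guide 3.06 shift [116.6 283.5 -23.9] rot [-0.0534 -0.3935 -0.106 ] rows>= 4.9
hover guide -1.65 shift [116.6 283.5 -23.9] rot [ 0.2708 -0.3557 -1.6538] rows>= 9.2
hover guide 1.49 shift [116.6 283.5 -23.9] rot [-0.3456 -0.263   1.4427] rows>= 8.1
```

The box now lies flat on the bench at (0.562, -0.306), top at 18 mm. Next I'll measure the straightedge and the pins from near, with the gripper turned to close across the fin.

```bash
python3 - <<'E'
from m import *
rel(b2w([0.01,.05,.18]),boardR(-np.pi/2-.078))
E
```

```text
shift [  4.3 335.  -74.2] rot [ 0.2708 -0.3557 -1.6538] rows>= 9.2
```

```bash
python3 -m jog '[[[0,30,-70,0,0,0,87],[4,335,-74,0.27,-0.356,-1.654,87],[4,335,-74,0.27,-0.356,-1.654,87],[4,335,-74,0.27,-0.356,-1.654,87],[4,335,-74,0.27,-0.356,-1.654,87],[4,335,-74,0.27,-0.356,-1.654,87],[4,335,-74,0.27,-0.356,-1.654,87],[4,335,-74,0.27,-0.356,-1.654,87],[4,335,-74,0.27,-0.356,-1.654,87],[4,335,-74,0.27,-0.356,-1.654,87],[4,335,-74,0.27,-0.356,-1.654,87],[4,335,-74,0.27,-0.356,-1.654,87],[4,335,-74,0.27,-0.356,-1.654,87]]]'
cat >> look.py <<'E'
def comps(B,d,lo=.009,hi=.06,mn=30):
    h=B[...,2];k,l,st,ce=cv2.connectedComponentsWithStats(((h>lo)&(h<hi)&(abs(B[...,0])<.14)&(abs(B[...,1])<.19)&(d>.1)).astype(np.uint8))
    for i in range(1,k):
        if st[i,4]>mn:
            q=B[l==i];t=q[q[:,2]>np.percentile(q[:,2],95)-.004];r=cv2.minAreaRect((t[:,:2]*1000).astype(np.float32));print(ce[i].round(),st[i,4],"mn",q.min(0),"mx",q.max(0),"top",np.round(r[0],1),np.round(r[1],1),round(r[2],1))
E
python3 - <<'E'
from look import *
P,im,d,B=wl("w4");comps(B,d)
h=B[...,2];m=(abs(h)<.004)&(abs(B[...,0])<.13)&(abs(B[...,1])<.17)&(d>0)
A=np.c_[B[m][:,:2],np.ones(m.sum())];print("plane off",np.linalg.lstsq(A,h[m],rcond=None)[0]);print(w2b(pose()[0]),arm.get_state()["q"])
E
```

```text
t: 10.52
eef_pos: [0.5581, 0.0299, 0.2561]
ee_rot: [-2.747, 0.032, -1.459]
force: [0.5, -0.2, -0.5]
width: 0.087
gripper_force: 0.0
[332.  96.] 1905 mn [-0.0869 -0.0587  0.009 ] mx [-0.0604  0.0136  0.0481] top [-73.7 -22.2] [59.5 12.4] 85.2
[156.  77.] 251 mn [ 0.0834 -0.0612  0.0091] mx [ 0.0975 -0.0472  0.0283] top [ 90.8 -54.2] [12.6 13. ] 39.4
[165. 202.] 208 mn [0.0935 0.0615 0.0091] mx [0.1076 0.075  0.0285] top [101.1  69.1] [13.4 12.1] 39.1
[198. 246.] 334 mn [0.0591 0.1051 0.0137] mx [0.0802 0.1247 0.045 ] top [ 69.5 111.6] [12.8 20.9] 86.9
[205. 299.] 915 mn [0.0514 0.1509 0.0098] mx [0.084  0.19   0.0598] top [ 60.8 174.6] [18.8  7.7] 36.9
plane off [-0.0005  0.0001  0.    ]
[0.0093 0.0501 0.1779] [ 0.479  -0.0888 -0.5881  0.1722 -0.6978 -0.4841]
```

View pics/w4.png

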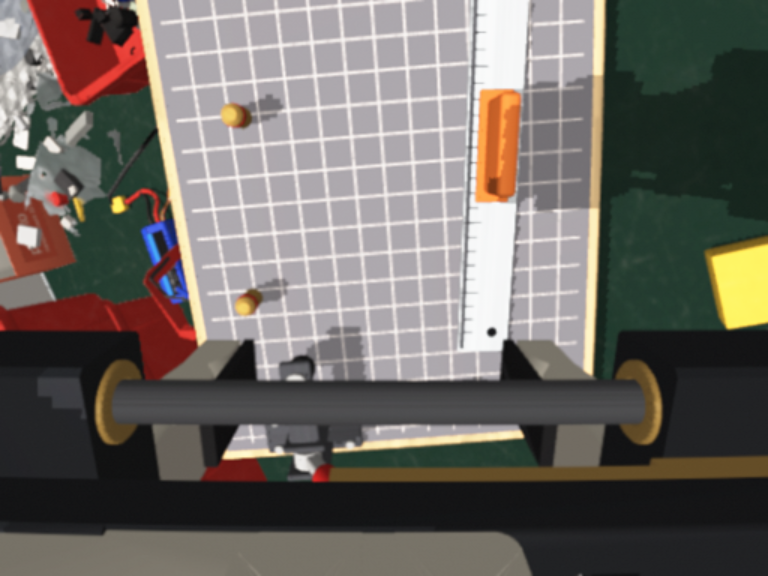

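The wrist view (up = board right) shows the right pin at (236,115), the left pin at (247,302), the fin at (498,145), and the clamp arm and foot near (298,385). The guide is already parallel to the pin line (-0.082 rad). It needs about 141 mm up and about 30 mm left so that the strip reaches fully under the foot.

```bash
python3 - <<'E'
from m import *
R=boardR(-np.pi/2-.082)
rel(b2w([-.0738,-.0222,.06]),R,"pre"); rel(b2w([-.0738,-.0222,.0105]),R,"grasp")
E
```

```text
pre shift [ 78.9  76.5 118.2] rot [0.0042 0.001  0.0018] rows>= 2.6
grasp shift [ 78.9  76.3 167.7] rot [0.0042 0.001  0.0018] rows>= 3.2
```

```bash
python3 -m jog '[[[79,76.4,60,0.004,0,0,40],[79,76.4,110,0.004,0,0,40],[79,76.4,118,0.004,0,0.002,40],[79,76.4,118,0.004,0,0.002,40],[79,76.4,140,0.004,0,0.002,40],[79,76.4,155,0.004,0,0.002,40],[79,76.4,163,0.004,0,0.002,40],[79,76.4,167.5,0.004,0,0.002,40],[79,76.4,167.5,0.004,0,0.002,30],[79,76.4,167.5,0.004,0,0.002,20],[79,76.4,167.5,0.004,0,0.002,8],[79,76.4,167.5,0.004,0,0.002,8],[79,76.4,167.5,0.004,0,0.002,8],[79,76.4,167.5,0.004,0,0.002,8]]]' 10
python3 - <<'E'
from m import *
g=-.082;u=np.array([np.cos(g),np.sin(g),0]);v=np.array([-np.sin(g),np.cos(g),0])
p,R0=pose();b=w2b(p);print(b,arm.get_state()["force"])
print("u,v,n in tool",R0.T@RB@u,R0.T@RB@v,R0.T@RB[:,2])
E
```

```text
t: 12.32
eef_pos: [0.5604, -0.0434, 0.0703]
ee_rot: [-2.742, 0.033, -1.458]
force: [-3.3, 0.1, 5.3]
width: 0.0119
gripper_force: 10.0
[-0.0735 -0.0225  0.0112] [-3.2618  0.1167  5.2973]
u,v,n in tool [ 0.0017 -1.      0.0011] [-1.     -0.0017  0.0015] [-0.0015 -0.0011 -1.    ]
```

```bash
python3 -m jog '[[[0,-5,-0.3,0,0,0,8],[-3,-15,-0.3,0,0,0,8],[-7,-27,-0.3,0,0,0,8],[-11,-39,-0.3,0,0,0,8],[-15,-51,-0.3,0,0,0,8],[-19,-63,-0.3,0,0,0,8],[-23,-75,-0.3,0,0,0,8],[-27,-87,-0.3,0,0,0,8],[-30,-99,-0.3,0,0,0,8],[-30,-110,-0.3,0,0,0,8],[-30,-120,-0.3,0,0,0,8],[-30,-128,-0.3,0,0,0,8],[-30,-134,-0.3,0,0,0,8],[-30,-137,-0.3,0,0,0,8],[-30,-137,-0.3,0,0,0,8]]]'
python3 - <<'E'
from look import *
print(w2b(pose()[0]),arm.get_state()["force"])
P,im,d,B=wl("w5");comps(B,d)
P=camera_params("top");im,d=grab_frame("top");B=(cloud(d,P)-MID)@RB;np.save("tB.npy",B);cv2.imwrite("pics/t5.png",cv2.resize(im[90:230,110:300],(760,560),interpolation=2))
E
```

```text
t: 14.2
eef_pos: [0.6825, -0.0012, 0.1244]
ee_rot: [-2.742, 0.033, -1.458]
force: [0.2, 0.3, -2.8]
width: 0.0116
gripper_force: 10.0
[ 0.0653 -0.0036  0.0112] [ 0.2111  0.327  -2.8449]
[189. 153.] 839 mn [ 0.0839 -0.062   0.0091] mx [ 0.0974 -0.0475  0.0283] top [ 90.8 -54.9] [12.9 13.1] 20.1
[252. 219.] 3775 mn [ 0.048  -0.0403  0.009 ] mx [ 0.0811 -0.0064  0.0482] top [ 63.7 -23.2] [21.  26.2] 84.7
[252. 297.] 1416 mn [ 0.0553 -0.0089  0.0092] mx [0.076  0.0314 0.0598] top [65.6 -0.9] [14.2 19.9] 84.4
```

View pics/w5.png

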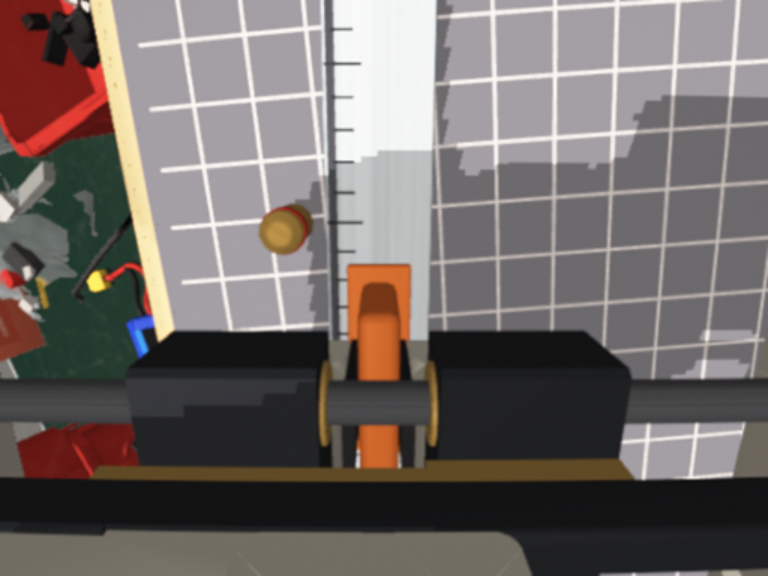

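The right pin's foot is at (300,228) and the strip's edge at column 330, leaving a gap of about 4 mm with the strip flat. I'll open, straddle the strip low on the face, and push its lower edge with the downslope finger. That lets it align itself on both pins without tipping.

```bash
python3 -m jog '[[[0,0,0,0,0,0,14],[0,0,0,0,0,0,30],[0,0,0,0,0,0,60],[0,0,0,0,0,0,60],[0,0,0,0,0,0,60],[0,0,4,0,0,0,60],[0,0,6.5,0,0,0,60],[0,0,7.7,0,0,0,60],[0,0,7.7,0,0,0,60],[0,-5,7.7,0,0,0,60],[0,-9,7.7,0,0,0,60],[0,-9,7.7,0,0,0,60]]]' 5
python3 -c "
from m import *
s=arm.get_state();print(w2b(pose()[0]),s['width'],RB.T@s['force'])"
```

```text
t: 15.8
eef_pos: [0.6942, 0.0003, 0.1211]
ee_rot: [-2.742, 0.033, -1.458]
force: [-0.5, -0.6, -0.7]
width: 0.0599
gripper_force: 0.0
[ 0.0749 -0.0043  0.0037] 0.059866900334927114 [-0.8506 -0.5309 -0.3464]
```

```bash
python3 -m jog '[[[0,-1,0,0,0,0,60],[0,-2,0,0,0,0,60],[0,-3,0,0,0,0,60],[0,-4,0,0,0,0,60],[0,-4.5,0,0,0,0,60],[0,-5,0,0,0,0,60],[0,-5,0,0,0,0,60]]]'
python3 -c "
from m import *
s=arm.get_state();print(w2b(pose()[0]),s['width'],RB.T@s['force'])"
```

```text
t: 16.68
eef_pos: [0.6967, 0.0002, 0.1218]
ee_rot: [-2.745, 0.032, -1.459]
force: [-5.7, 0.9, 1.0]
width: 0.0601
gripper_force: 2.3
[ 0.0774 -0.0048  0.0033] 0.06006357789427267 [-4.599   1.9401  3.0136]
```

```bash
python3 -m jog '[[[0,-0.5,0,0,0,0,60],[0,-1,0,0,0,0,60],[0,-1.5,0,0,0,0,60],[0,-1.5,0,0,0,0,60]]]'
python3 - <<'E'
from look import *
s=arm.get_state();print(w2b(pose()[0]),s['width'],RB.T@s['force'])
P,im,d,B=wl("w6");cv2.imwrite("pics/w6.png",cv2.resize(im[60:300,150:400],(750,560),interpolation=2))
E
```

```text
t: 17.18
eef_pos: [0.6978, 0.0001, 0.1222]
ee_rot: [-2.746, 0.032, -1.459]
force: [-6.4, -0.5, 2.4]
width: 0.0601
gripper_force: 2.5
[ 0.0786 -0.0051  0.0033] 0.06007746907696586 [-4.9464  0.7164  4.7114]
```

View pics/w6.png

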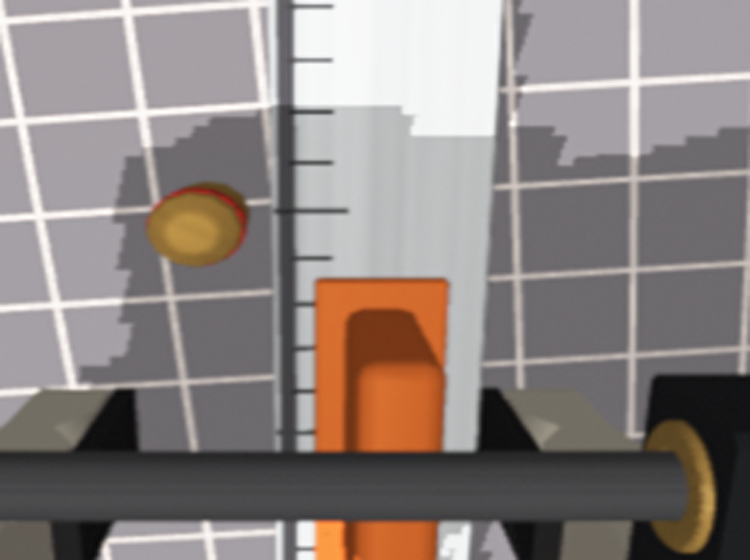

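```bash
python3 -m jog '[[[0,-0.5,-0.4,0,0,0,60],[0,-1,-0.4,0,0,0,60],[0,-1.5,-0.4,0,0,0,60],[0,-2,-0.4,0,0,0,60],[0,-2.0,-0.4,0,0,0,60]]]'
python3 -c "
from m import *
s=arm.get_state();print(w2b(pose()[0]),s['width'],RB.T@s['force'])"
```

```text
t: 17.85
eef_pos: [0.7011, 0.0009, 0.1242]
ee_rot: [-2.743, 0.033, -1.458]
force: [-2.1, 0.9, -2.6]
width: 0.0599
gripper_force: 1.2
[ 0.0825 -0.0049  0.0038] 0.05987639597901737 [-2.7842  1.3294 -1.6281]
```

```bash
python3 -m jog '[[[0,-0.5,0,0,0,0,60],[0,-1,0,0,0,0,60],[0,-1.0,0,0,0,0,60]]]'
python3 - <<'E'
from look import *
s=arm.get_state();print(w2b(pose()[0]),s['width'],RB.T@s['force'])
P,im,d,B=wl("w7");cv2.imwrite("pics/w7.png",cv2.resize(im[60:300,150:400],(750,560),interpolation=2))
E
```

```text
t: 18.23
eef_pos: [0.7014, 0.0009, 0.1242]
ee_rot: [-2.744, 0.033, -1.459]
force: [-5.4, 0.3, -3.1]
width: 0.06
gripper_force: 2.9
[ 0.0827 -0.0051  0.0037] 0.060031402530702466 [-6.0333  1.2823 -0.8147]
```

```bash
python3 -m jog '[[[0,-0.5,0,0,0,0,60],[0,-1,0,0,0,0,60],[0,-1.5,0,0,0,0,60],[0,-1.5,0,0,0,0,60],[0,-1.5,0,0,0,0,60]]]'
python3 -c "
from m import *
s=arm.get_state();print(w2b(pose()[0]),s['width'],RB.T@s['force'])"
```

```text
t: 18.9
eef_pos: [0.7016, 0.0008, 0.1239]
ee_rot: [-2.746, 0.033, -1.459]
force: [-8.3, 2.0, -2.3]
width: 0.0597
gripper_force: 4.3
[ 0.0827 -0.0051  0.0034] 0.059721189065655 [-8.1221  3.4857  0.8915]
```

```bash
python3 -m jog '[[[0,1.5,0,0,0,0,60],[0,4,0,0,0,0,60],[0,10,0,0,0,0,60],[0,10,-3,0,0,0,60],[0,10,-20,0,0,0,60],[0,10,-60,0,0,0,60],[0,10,-110,0,0,0,60],[-20,30,-165,0,0,0,80],[-50,40,-175,0,0,0,80],[-50,40,-175,0,0,0,80]]]'
python3 - <<'E'
from look import *
P,im,d,B=wl("w8");comps(B,d);print(w2b(pose()[0]))
h=B[...,2];bd=(abs(h)<.0025)&(abs(B[...,0]-.0)<.05)&(abs(B[...,1])<.1);print("board h",np.median(h[bd]))
m=(h>.004)&(h<.0085)&(B[...,0]>.03)&(B[...,0]<.12)&(abs(B[...,1])<.16)&(d>.1)
g=-.082;u=np.array([np.cos(g),np.sin(g)]);v=np.array([-u[1],u[0]]);c=np.array([.07,-.004])
U=(B[...,:2]-c)@u;V=(B[...,:2]-c)@v
for vv in np.arange(-.15,.15,.02):
    s=m&(abs(V-vv)<.006)
    if s.sum()>20: print(round(vv,3),np.percentile(U[s],[2,98])*1000,s.sum())
for p in ((.0906,-.0545),(.1008,.0685)): print("pin u,v",(np.array(p)-c)@u,(np.array(p)-c)@v)
E
```

```text
t: 20.15
eef_pos: [0.5937, 0.0355, 0.2761]
ee_rot: [-2.737, 0.034, -1.456]
force: [0.8, 0.2, -0.3]
width: 0.0785
gripper_force: 0.0
[202.  74.] 206 mn [ 0.0832 -0.0617  0.0092] mx [ 0.0973 -0.0478  0.0279] top [ 90.3 -54.6] [12.2 12.6] 52.2
[229. 124.] 1401 mn [ 0.0572 -0.04    0.009 ] mx [0.0841 0.0321 0.048 ] top [70.7 -3.9] [59.3 11.8] 85.0
[205. 199.] 187 mn [0.0944 0.0615 0.0091] mx [0.1091 0.0748 0.0279] top [101.5  68.5] [13.4 12.6] 7.3
[238. 244.] 410 mn [0.0591 0.1051 0.0141] mx [0.0813 0.1242 0.0453] top [ 70.2 114.3] [16.9 22.2] 85.9
[243. 296.] 745 mn [0.0552 0.1559 0.0102] mx [0.0852 0.1899 0.0595] top [ 62.  175.5] [15.8  6.5] 33.8
[0.05   0.0484 0.1812]
board h 1.2654568258245675e-05
-0.11 [-17.0297  16.9789] 491
-0.09 [-17.0046  17.3732] 487
-0.07 [-16.9977  16.9273] 461
-0.05 [-16.967   17.5515] 451
-0.03 [-16.9827  17.2611] 177
-0.01 [-16.9488  17.7126] 159
0.01 [-16.9266  18.2841] 157
0.03 [-16.9026  17.8291] 154
0.05 [-16.8486  18.2711] 373
0.07 [-16.8146  23.6673] 375
0.09 [-16.7894  18.3428] 332
0.11 [-16.7525  17.7273] 322
0.13 [ 4.8054 18.474 ] 120
pin u,v 0.02466714247770122 -0.048643006506432024
pin u,v 0.0247581685330947 0.07477916214352016
```

View pics/w8.png

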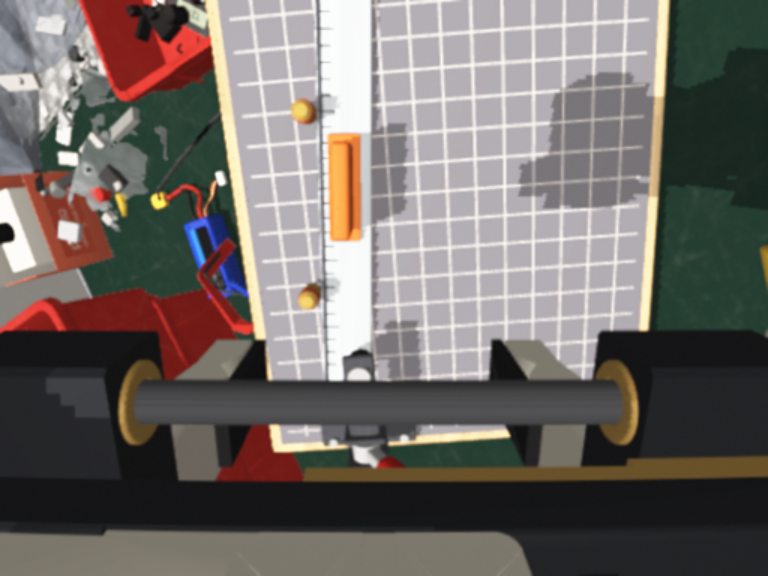

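The strip sits against both pins at (303,112) and (308,297), edge to pin centre ≈6.5 mm, and reaches under the foot. Now the lever: with shut fingers I'll push the handle up the slope from below.

```bash
python3 - <<'E'
from m import *
R=boardR(-np.pi/2)
rel(b2w([-.045,.176,.17]),R,"a");rel(b2w([-.045,.176,.085]),R,"b");rel(b2w([.03,.176,.085]),R,"c");rel(b2w([.085,.176,.085]),R,"d")
B=np.load("topB.npy");q=B[(abs(B[...,1]-.18)<.03)&(B[...,2]>.075)&(B[...,2]<.13)&(abs(B[...,0]-.04)<.05)];print("lever",len(q),q.mean(0),q.min(0),q.max(0))
E
```

```text
a shift [-119.7  104.8   11.2] rot [-0.004   0.0031 -0.079 ] rows>= 2.6
b shift [-119.4  105.1   96.2] rot [-0.004   0.0031 -0.079 ] rows>= 3.0
c shift [-125.3   30.4   96.5] rot [-0.004   0.0031 -0.079 ] rows>= 2.6
d shift [-129.7  -24.5   96.7] rot [-0.004   0.0031 -0.079 ] rows>= 2.6
lever 96 [0.0395 0.1742 0.0983] [0.0209 0.1667 0.075 ] [0.0562 0.1844 0.1158]
```

```bash
python3 -m jog '[[[-60,60,10,0,0,-0.04,0],[-120,105,11,-0.004,0.003,-0.079,0],[-120,105,11,-0.004,0.003,-0.079,0],[-120,105,11,-0.004,0.003,-0.079,0],[-120,105,30,-0.004,0.003,-0.079,0],[-120,105,60,-0.004,0.003,-0.079,0],[-119.5,105,96,-0.004,0.003,-0.079,0],[-119.5,105,96,-0.004,0.003,-0.079,0],[-121,85,96,-0.004,0.003,-0.079,0],[-122,75,96,-0.004,0.003,-0.079,0],[-123,65,96,-0.004,0.003,-0.079,0],[-123,65,96,-0.004,0.003,-0.079,0]]]' 25
python3 -c "
from m import *
s=arm.get_state();p,R=pose();print(w2b(p),s['width'],RB.T@s['force'],R.T@RB[:,0])"
```

```text
t: 21.7
eef_pos: [0.5583, 0.158, 0.1638]
ee_rot: [-2.744, -0.0, -1.387]
force: [-0.6, -0.4, -1.2]
width: 0.0006
gripper_force: 0.0
[-0.0046  0.1758  0.0836] 0.0006084175617581675 [-1.0731 -0.3209 -0.8947] [-0.0019 -1.     -0.0023]
```

```bash
python3 -m jog '[[[0,-5,0,0,0,0,0],[0,-10,0,0,0,0,0],[0,-15,0,0,0,0,0],[0,-20,0,0,0,0,0],[0,-25,0,0,0,0,0],[0,-30,0,0,0,0,0],[0,-35,0,0,0,0,0],[0,-40,0,0,0,0,0]]]'
python3 -c "
from m import *
s=arm.get_state();p,R=pose();print(w2b(p),s['width'],RB.T@s['force'],s['moment'])"
```

```text
t: 22.7
eef_pos: [0.5929, 0.1633, 0.1779]
ee_rot: [-2.747, -0.002, -1.387]
force: [-7.5, -1.6, 4.2]
width: 0.0003
gripper_force: 3.3
[0.0331 0.1747 0.083 ] 0.0002708453553587136 [-5.4158 -0.1363  6.8928] [-0.6866  3.1347 -0.0355]
```

```bash
python3 -m jog '[[[0,-5,0,0,0,0,0],[0,-10,0,0,0,0,0],[0,-15,0,0,0,0,0],[0,-20,0,0,0,0,0],[0,-25,0,0,0,0,0],[0,-30,0,0,0,0,0],[0,-35,0,0,0,0,0],[0,-40,0,0,0,0,0],[0,-45,0,0,0,0,0],[0,-50,0,0,0,0,0],[0,-55,0,0,0,0,0],[0,-55,0,0,0,0,0]]]'
python3 -c "
from m import *
s=arm.get_state();p,R=pose();print(w2b(p),s['width'],RB.T@s['force'],s['moment'])"
```

```text
t: 24.2
eef_pos: [0.6442, 0.1739, 0.1999]
ee_rot: [-2.745, -0.001, -1.387]
force: [0.8, 0.1, -0.2]
width: 0.0004
gripper_force: 0.0
[0.0899 0.1756 0.0828] 0.00040903151084071903 [ 0.6404 -0.052  -0.5084] [-0.2376  1.3523 -0.0096]
```

Force dropped to zero, so the lever has snapped over. I'll retreat upward and check.

```bash
python3 -m jog '[[[0,5,-20,0,0,0,0],[0,20,-60,0,0,0,20],[40,40,-100,0,0,0,60],[80,40,-100,0,0,0,80],[110,40,-100,0,0,0,80],[110,40,-100,0,0,0,80],[110,40,-100,0,0,0,80]]]'
python3 - <<'E'
from look import *
P,im,d,B=wl("w9");comps(B,d);print(w2b(pose()[0]))
h=B[...,2];m=(h>.004)&(h<.0085)&(B[...,0]>.03)&(B[...,0]<.12)&(d>.1)
g=-.082;u=np.array([np.cos(g),np.sin(g)]);v=np.array([-u[1],u[0]]);c=np.array([.07,-.004])
U=(B[...,:2]-c)@u;V=(B[...,:2]-c)@v
for vv in np.arange(-.13,.12,.03):
    s=m&(abs(V-vv)<.006)
    if s.sum()>20: print(round(vv,3),np.percentile(U[s],[2,98])*1000)
P=camera_params("top");im2,d2=grab_frame("top");C=cloud(d2,P);B=(C-MID)@RB
red=cv2.inRange(cv2.cvtColor(im2,cv2.COLOR_BGR2HSV),(0,150,100),(8,255,255))>0
s=red&(abs(B[...,1]-.176)<.03)&(B[...,2]>.02)&(abs(B[...,0]-.08)<.11);print("red lever",s.sum(),B[s].min(0),B[s].max(0))
s=(abs(C[...,0]-.562)<.05)&(abs(C[...,1]+.305)<.05)&(C[...,2]>.01);print("box",s.sum(),np.median(C[s],0))
ims,_=grab_frame("side");r=cv2.resize(ims[90:240,200:400],(800,600),interpolation=2);cv2.imwrite("pics/s9.png",r)
E
```

```text
t: 25.08
eef_pos: [0.5895, 0.0517, 0.2765]
ee_rot: [-2.745, -0.001, -1.387]
force: [-0.1, -0.1, 0.3]
width: 0.0549
gripper_force: 0.0
[207.  52.] 237 mn [ 0.0833 -0.0615  0.0093] mx [ 0.0978 -0.0474  0.0282] top [ 90.9 -54.4] [13.3 13. ] 0.7
[230. 107.] 1445 mn [ 0.0572 -0.0407  0.009 ] mx [0.0835 0.0324 0.0477] top [70.5 -3.9] [60.1 12. ] 85.2
[201. 180.] 183 mn [0.0946 0.0618 0.009 ] mx [0.1079 0.0755 0.0283] top [101.3  68.9] [12.8 12.1] 36.8
[231. 236.] 758 mn [0.0592 0.1055 0.0091] mx [0.0812 0.1416 0.0455] top [ 70.2 123.2] [34.1 20.5] 89.4
[221. 290.] 775 mn [0.0553 0.1705 0.0176] mx [0.1134 0.19   0.053 ] top [ 85.7 181. ] [16.6 54. ] 82.2
[0.0495 0.066  0.183 ]
-0.1 [-16.8142  17.4937]
-0.07 [-16.6705  16.8655]
-0.04 [-16.8707  19.0757]
-0.01 [-17.1023  17.4172]
0.02 [-17.0381  18.2215]
0.05 [-16.8008  17.5766]
0.08 [-16.7653  18.0736]
0.11 [-16.5414  18.0224]
red lever 101 [0.0978 0.1707 0.0437] [0.1583 0.1851 0.0606]
box 237 [ 0.5609 -0.3067  0.0184]
```

View pics/s9.png

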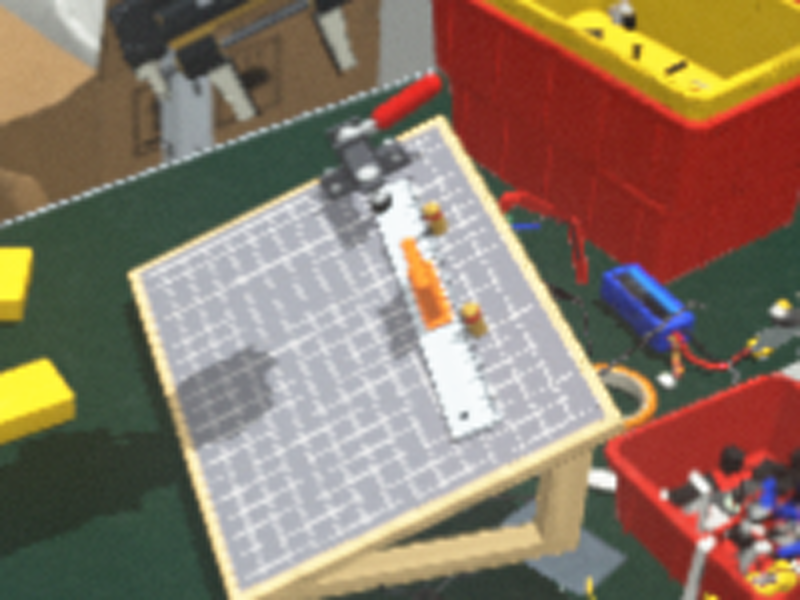

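The lever lies closed up the slope at (405,100), its end at board x +158 mm as expected. The foot is on the strip at (380,203), and the strip's edge is at both pins, (432,217) and (473,320). The box is flat on the bench, so I'm handing in.

```bash
python3 -c "
from station import arm
print(arm.job_done())"
```

```text
the job is handed in; nothing more can be done
None
```

The job is handed in at about 25 s; the hand-in returned no verdict, but my last measurements showed the yellow box flat on the bench, the straightedge against both pins, and the cam lever closed with the foot over the strip.

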